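# Find the kitchen timer with the stiff key

### The job

One of the three identical kitchen timers has a key that clicks only under a much harder push than the others'. Find it by feel: gently press the keys from above, where the timers stand, until you have clicked the stiff one (never pushing with more than about 20 N, which breaks a key). Pick that timer up by its housing, lower it upright into the steel tray, letting go only once it stands on the tray's floor, and click its key once more there to confirm it is the stiff one; leave the two good timers and everything else where they are.

Things in the scene. Friction and masses are not known exactly. Their poses are not given: they have to be found in the camera images.
- timer_a: One of three kitchen timers that look alike: round white housing, 54 mm diameter, 30 mm high (sides upright to 25 mm, then bevelled), about 140 g, a small dark window on its -x side, loose on the counter, in any order from left to right. Origin: centre of its underside; z up. Key click force: about 4 N on two timers, about 9 N on the stiff one; a key breaks above 20 N.
- key_a: Grey round sprung key on timer_a, 28 mm diameter. Origin: centre of its top face, 42 mm above the timer's underside and 12 mm above the housing when released. Sprung straight up, 8 mm of travel to a hard stop. Its push is about a third of the click force at first touch, grows evenly, reaches the click force at 5 mm of travel, where it clicks, and 1.4 of it at the stop.
- timer_b: One of three kitchen timers that look alike: round white housing, 54 mm diameter, 30 mm high (sides upright to 25 mm, then bevelled), about 140 g, a small dark window on its -x side, loose on the counter, in any order from left to right. Origin: centre of its underside; z up. Key click force: about 4 N on two timers, about 9 N on the stiff one; a key breaks above 20 N.
- key_b: Grey round sprung key on timer_b, 28 mm diameter. Origin: centre of its top face, 42 mm above the timer's underside and 12 mm above the housing when released. Sprung straight up, 8 mm of travel to a hard stop. Its push is about a third of the click force at first touch, grows evenly, reaches the click force at 5 mm of travel, where it clicks, and 1.4 of it at the stop.
- timer_c: One of three kitchen timers that look alike: round white housing, 54 mm diameter, 30 mm high (sides upright to 25 mm, then bevelled), about 140 g, a small dark window on its -x side, loose on the counter, in any order from left to right. Origin: centre of its underside; z up. Key click force: about 4 N on two timers, about 9 N on the stiff one; a key breaks above 20 N.
- key_c: Grey round sprung key on timer_c, 28 mm diameter. Origin: centre of its top face, 42 mm above the timer's underside and 12 mm above the housing when released. Sprung straight up, 8 mm of travel to a hard stop. Its push is about a third of the click force at first touch, grows evenly, reaches the click force at 5 mm of travel, where it clicks, and 1.4 of it at the stop.
- tray: The low open steel tray, 140 x 140 mm outside, walls 4 mm thick and 22 mm high, fixed to the counter. Origin: centre of its underside; the inner floor is 4 mm above it; x and y along its sides.
- spice_jar: Bystander, to be left where it is: a small amber spice jar, 32 mm in diameter, 55 mm high. Origin: centre of its underside.
- egg_cup: Bystander, to be left where it is: a white egg cup, 38 mm in diameter, 45 mm high. Origin: centre of its underside.
- mug: Bystander, to be left where it is: a white mug, 80 mm in diameter, 90 mm high, handle to its +y. Origin: centre of its underside.
- jar_ring: Bystander, to be left where it is: a flat brass jar ring, 84 mm in diameter, 12 mm high. Origin: centre of its underside.
- jar: Bystander, to be left where it is: a green glass storage jar, 70 mm in diameter, 130 mm high. Origin: centre of its underside.
- spoon: Bystander, to be left where it is: a spoon lying along its x. Origin: centre of its underside.
- saucer: Bystander, to be left where it is: a blue saucer, 130 mm in diameter, 18 mm high. Origin: centre of its underside.
There are look-alikes about, which are no part of the job. Leave any red look-alike of the timer_c alone.

How it is judged:
By the outcome, as a careful person would: the job done as asked, in the order asked, and still so for the second after the job is handed in, with the robot touching nothing.
It also fails if it takes over 72 s, if anything falls off the work surface, if the arm or the gripper's body presses on something with over 40 N, if the wrist force passes 120 N, or if a joint passes its speed limit or range.

### The arm

A 7-joint arm with a two-finger parallel gripper is mounted at the origin on the work surface. World frame = base frame: x ahead of the robot, y to its left, z up, the work surface at z = 0. Lengths are in m, angles in rad, forces in N, time in s.
With the tool pointing down it reaches from about 0.35 to 0.9 m from the base axis. Payload 8.1 kg.
Tool frame: the origin (TCP) lies at the very end of the fingers, on their centre line; the grasp point (between the pads) lies 19 mm behind it; z points along the fingers, x is the direction in which the jaws open and shut, and the axes are right-handed (so a half turn about z gives the same grasp; the last joint's range is limited). The gripper opens to 92 mm and grips with 3 to 60 N. Pads are 19 mm wide; open, the fingers measure 130 mm over their backs; the gripper's body (75 mm by 190 mm) begins 47 mm behind the grasp point.
Start: joints at [1.133, 0.434, 0.025, 1.573, -0.012, 1.134, -0.075], TCP at [0.205, -0.59, 0.227] pointing down, gripper open.
Joint ranges: [-2.62, 2.62], [-0.44, 2.09], [-1.27, 1.32], [0.08, 2.57], [-1.32, 4.46], [0.12, 2], [-2.74, 2.74]. Speed limits (rad/s): [2.22, 2.22, 3.01, 3.01, 3.14, 3.14, 3.14].

### API

Orientations are given as a rotation vector (axis times angle).
In Python, from cell import status, viewer, arm gives the robot as it stands.
- The arm moves only by the tool jog_arm, never from a script. Its argument "commands" is text: rows parted by semicolons, each of 7 numbers parted by spaces: the closure, from -1 (fully open) to 1 (shut), then the shift along the world's x, y, z normalised to -1 to 1, where 1 is 0.3 m, then the turn, a rotation vector about the world's x, y, z normalised to -1 to 1, where 1 is 2 pi rad. In form: jaw dx dy dz wx wy wz; .... A call has exactly 5 rows; each row shifts and turns the commanded pose from where the row before left it; what a row does not reach is not made up. A row lasts 1/10 s, in which the tool goes at most 50 mm and 8.59 degrees, less where a joint would pass 70% of its speed; a pose out of reach is approached as far as the arm can. A call with a number of a shift or a turn outside -1 to 1 is refused whole. A call with a gripper value outside its range is refused whole. The fingers move at their own pace and stop on an object; "force" is the grip in N (left out, the last holds). Time passes only in rows, so rows that do not move let the fingers close, or fill a call up. It gives the time, the measured TCP pose, the force and the opening at its end, in the units of the state.
- status.observe(): the state, without advancing time (a new reading comes with each control period).
- viewer.get_image(name): name is "scene" or "side" or "wrist"; returns a dict with "pixels" (384x512x3 uint8, red, green, blue), "z_map" (384x512 float32, m along the optical axis (not along the pixel's ray), 0 where there is no reading), "camera_matrix" (3x3 intrinsics, pixels), "R" (3x3) and "t" (3): a world point X has camera coordinates R X + t. Camera axes: x right, y down, z forward; pixel columns grow to the right and rows downward; lengths in m; the calibration is good to about 2 mm. A picture is of the moment at which its call begins.
- arm.sign_off(): hands the job in, once; it reports no verdict.
The state is a dict: "clock": time; "joints": joint angles; "dq": joint speeds; "joint_efforts": joint torques, N m; "position": TCP position; "ee_rot": TCP orientation; "force": force on the tool from outside, world axes, zero at the start; "ft_torque": the same for the moment, N m; "width": opening from 0.0 (shut) to 1.0 (fully open).
Only numpy, scipy, OpenCV 4.12 (cv2) and the standard library are available. Lean on these libraries where they do the work, as an engineer would, in place of code of your own. Each camera call takes 0.05 s, during which the arm holds its last target. There are 200 camera calls.

## Working session

There is one attempt and no reset: what is moved stays moved. The work goes in short steps, Python scripts to look and compute and a tool call to move; the robot and the scene stay as the last step left them, time stands still between calls to the robot, and variables do not carry over. Pictures are saved under pics/ and viewed, about 8 in all and at most 12, crops included, and the job is handed in when it is done.

Besides the shell and the picture viewer there is one more tool, called by a JSON object that holds its "op" and its "data". jog_arm: Moves the arm, as the interface text tells. Scaled input: -1 to 1 covers 0.3 m each way for a shift and 2 pi rad each way for a turn. Its arguments: {"type":"object","properties":{"commands":{"type":"string"},"force":{"type":"number"}},"required":["commands"]}

```bash
mkdir -p pics; ls; cat > h.py <<'E'
import numpy as np, cv2
from cell import status, viewer, arm
def grab(n):
    d=viewer.get_image(n); return d
def pts(d):
    K=np.array(d["camera_matrix"]);R=np.array(d["R"]);t=np.array(d["t"]);z=d["z_map"]
    v,u=np.mgrid[:z.shape[0],:z.shape[1]]
    c=np.stack([(u-K[0,2])/K[0,0]*z,(v-K[1,2])/K[1,1]*z,z],-1)
    return (c-t)@R
def plane(d,u,v,h):
    K=np.array(d["camera_matrix"]);R=np.array(d["R"]);t=np.array(d["t"])
    o=-R.T@t; r=R.T@np.linalg.inv(K)@np.array([u,v,1.]); return o+r*(h-o[2])/r[2]
E
python3 - <<'E'
from h import *
s=status.observe(); print(s)
ims=[]
for n in ["scene","side"]:
    d=grab(n); np.save(n+".npy",d,allow_pickle=True)
    cv2.imwrite(f"pics/{n}1.png",cv2.resize(d["pixels"][:,:,::-1],(800,600)))
    print(n,-np.array(d["R"]).T@d["t"])
E
```

```text
pics
{'clock': 0.0, 'joints': array([ 1.13340621,  0.435229  ,  0.02497633,  1.57410319, -0.01162177,
        1.13402371, -0.07510266]), 'dq': array([-6.83815635e-04,  8.34287693e-04, -9.17910212e-05, -4.65415707e-04,
        7.03720308e-04, -1.46104531e-03,  6.22656784e-04]), 'joint_efforts': array([-4.69493643e-04, -6.67861319e+01,  9.84351262e-01, -3.14460719e+01,
       -6.07128488e-02,  4.28659958e-02,  9.25015524e-05]), 'position': array([ 0.20513361, -0.58981986,  0.22593893]), 'ee_rot': array([-2.55976022e+00,  1.81989349e+00,  2.18105283e-03]), 'force': array([-0.87041269, -0.08584831,  0.03845981]), 'ft_torque': array([-0.0060505 ,  0.01299067,  0.04929499]), 'width': 0.9992492092490197}
scene [ 1.42361315 -0.05867172  0.76706192]
side [0.00995689 0.62662923 0.62824861]
```

View pics/scene1.png

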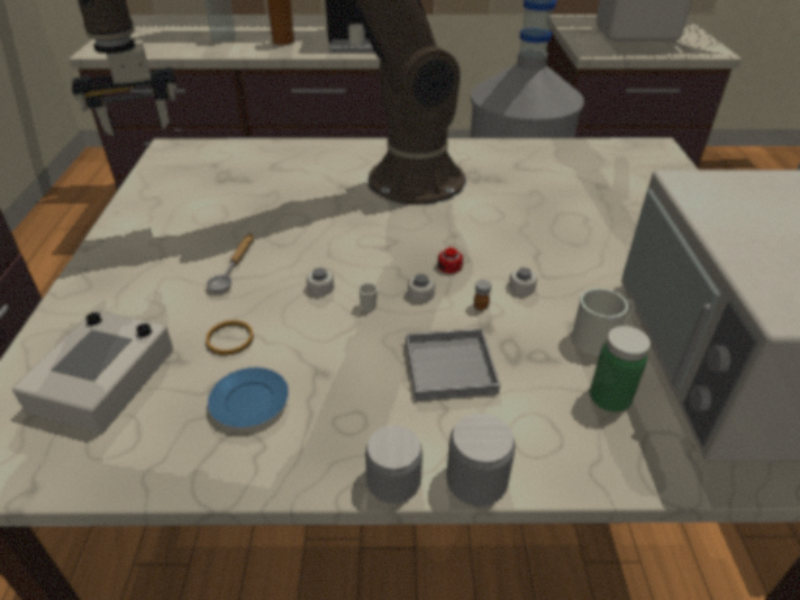

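View pics/side1.png

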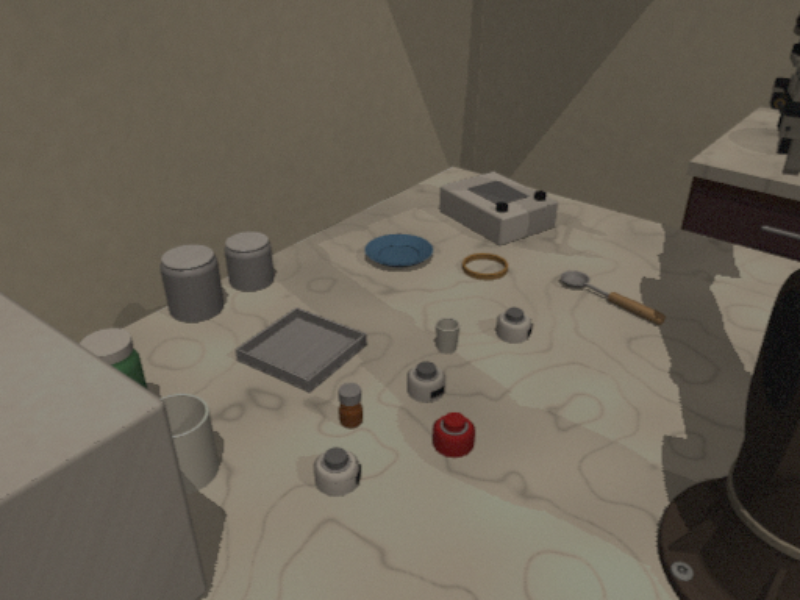

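The scene view shows the timers' keys at (319,273), (421,281) and (523,273), a red look-alike at (450,260), and the tray at (451,364). The side view shows the same keys at (514,314), (426,370) and (336,457).

```bash
cat > m.py <<'E'
from h import *
S=512/800
seeds={"scene":[(319,273),(421,281),(523,273)],"side":[(514,314),(426,370),(336,457)]}
for n in ["scene","side"]:
    d=np.load(n+".npy",allow_pickle=True).item(); P=pts(d)
    for (u,v) in seeds[n]:
        c=plane(d,u*S,v*S,.042)
        near=np.hypot(P[...,0]-c[0],P[...,1]-c[1])<.05
        m=near&(P[...,2]>.0385)&(P[...,2]<.05)
        q=P[m]; 
        (cx,cy),r=cv2.minEnclosingCircle(q[:,:2].astype(np.float32))
        h=P[near&(P[...,2]>.008)&(P[...,2]<.036)&(np.hypot(P[...,0]-c[0],P[...,1]-c[1])<.04)]
        (hx,hy),hr=cv2.minEnclosingCircle(h[:,:2].astype(np.float32))
        print(n,"seed",c.round(4),"key",len(q),q.mean(0).round(4),"enc",round(cx,4),round(cy,4),round(r,4),"hous",round(hx,4),round(hy,4),round(hr,4))
    c=plane(d,*( (451*S,364*S) if n=="scene" else (302*S,348*S)),.01)
    w=P[(np.hypot(P[...,0]-c[0],P[...,1]-c[1])<.12)&(P[...,2]>.018)&(P[...,2]<.026)]
    print(n,"tray",cv2.minAreaRect(w[:,:2].astype(np.float32)), w[:,2].mean())
    for nm,(u,v),hh in [("red",(450,260),.04),("jar",(482,290),.05),("cup",(368,292),.045)] if n=="scene" else [("red",(454,425),.04),("jar",(350,395),.05),("cup",(447,328),.045)]:
        c=plane(d,u*S,v*S,hh); near=(np.hypot(P[...,0]-c[0],P[...,1]-c[1])<.035)&(P[...,2]>.012)
        print(nm,P[near].mean(0).round(3),P[near].min(0).round(3),P[near].max(0).round(3))
E
python3 m.py
```

```text
scene seed [ 0.4553 -0.2042  0.042 ] key 47 [ 0.4539 -0.2046  0.0416] enc 0.4507 -0.2039 0.0153 hous 0.4545 -0.204 0.0268
scene seed [ 0.4815 -0.0053  0.042 ] key 41 [ 0.4737 -0.0046  0.0422] enc 0.4725 -0.0042 0.0144 hous 0.4756 -0.0046 0.0271
scene seed [0.4562 0.1957 0.042 ] key 43 [0.4533 0.1984 0.0423] enc 0.4517 0.1988 0.014 hous 0.4521 0.1969 0.0291
scene tray ((0.6721858382225037, 0.03896266967058182), (0.14489880204200745, 0.14050720632076263), 6.193779945373535) 0.02157643306783599
red [0.394 0.057 0.029] [0.375 0.033 0.012] [0.411 0.084 0.045]
jar [0.517 0.109 0.039] [0.493 0.094 0.013] [0.527 0.124 0.058]
cup [ 0.512 -0.107  0.034] [ 0.489 -0.125  0.014] [ 0.531 -0.09   0.048]
side seed [ 0.448  -0.1994  0.042 ] key 65 [ 0.4503 -0.2029  0.0422] enc 0.4513 -0.2031 0.0149 hous 0.4484 -0.2038 0.029
side seed [ 0.4675 -0.0005  0.042 ] key 95 [ 0.4714 -0.0032  0.0422] enc 0.4727 -0.0052 0.0156 hous 0.4702 -0.0024 0.0277
side seed [0.448 0.2   0.042] key 142 [0.4502 0.2003 0.0423] enc 0.4506 0.1986 0.015 hous 0.4499 0.1989 0.0284
side tray ((0.6727925539016724, 0.03828294202685356), (0.14286410808563232, 0.14464950561523438), 6.278070449829102) 0.021333784810809525
red [0.374 0.068 0.03 ] [0.353 0.035 0.012] [0.404 0.088 0.045]
jar [0.505 0.115 0.04 ] [0.493 0.095 0.012] [0.524 0.126 0.058]
cup [ 0.508 -0.105  0.034] [ 0.491 -0.126  0.012] [ 0.529 -0.088  0.047]
```

{"op": "jog_arm", "data": {"commands": "1 0.082 0.129 -0.02 0 0 -0.0107; 1 0.082 0.129 -0.02 0 0 -0.0107; 1 0.082 0.129 -0.02 0 0 -0.0107; 1 0.082 0.129 -0.02 0 0 -0.0107; 1 0.082 0.129 -0.02 0 0 -0.0105", "force": 20}}

```text
clock: 0.6
position: [0.3288, -0.395, 0.1963]
ee_rot: [-2.218, 2.225, 0.001]
force: [0.4, -0.6, -0.5]
width: 0.615
```

{"op": "jog_arm", "data": {"commands": "1 0.082 0.129 -0.06 0 0 0; 1 0.082 0.129 -0.06 0 0 0; 1 0.082 0.129 -0.06 0 0 0; 1 0.082 0.129 -0.06 0 0 0; 1 0.082 0.129 -0.06 0 0 0"}}

```text
clock: 1.1
position: [0.4519, -0.2017, 0.106]
ee_rot: [-2.221, 2.222, -0.0]
force: [0.7, -0.7, -0.2]
width: 0.175
```

{"op": "jog_arm", "data": {"commands": "1 0 0 0 0 0 0; 1 0 0 0 0 0 0; 1 0 0 0 0 0 0; 1 0 0 0 0 0 0; 1 0 0 0 0 0 0"}}

```text
clock: 1.6
position: [0.451, -0.2046, 0.1072]
ee_rot: [2.219, -2.224, 0.001]
force: [0.1, 0.4, 0.8]
width: 0.006
```

{"op": "jog_arm", "data": {"commands": "1 0 0.005 -0.06 0 0 0; 1 0 0 -0.06 0 0 0; 1 0 0 -0.05 0 0 0; 1 0 0 -0.034 0 0 0; 1 0 0 0 0 0 0"}}

```text
clock: 2.1
position: [0.4504, -0.202, 0.0446]
ee_rot: [2.22, -2.222, -0.003]
force: [-0.2, -0.5, -0.6]
width: 0.007
```

{"op": "jog_arm", "data": {"commands": "1 0 0 -0.003 0 0 0; 1 0 0 -0.003 0 0 0; 1 0 0 -0.003 0 0 0; 1 0 0 -0.003 0 0 0; 1 0 0 0 0 0 0"}}

```text
clock: 2.6
position: [0.4516, -0.2019, 0.0422]
ee_rot: [-2.221, 2.221, -0.001]
force: [0.3, -0.5, 2.9]
width: 0.002
```

{"op": "jog_arm", "data": {"commands": "1 0 0 -0.0035 0 0 0; 1 0 0 -0.0035 0 0 0; 1 0 0 0 0 0 0; 1 0 0 0 0 0 0; 1 0 0 0 0 0 0"}}

```text
clock: 3.1
position: [0.4516, -0.2019, 0.04]
ee_rot: [-2.221, 2.222, -0.001]
force: [-1.6, 0.1, 5.4]
width: 0.002
```

```bash
python3 -c "
from cell import status
s=status.observe();print(s['position'],s['force'])"
```

```text
[ 0.45162277 -0.201916    0.04004066] [-1.6277081   0.14604981  5.40166325]
```

{"op": "jog_arm", "data": {"commands": "1 0 0 -0.0035 0 0 0; 1 0 0 -0.0035 0 0 0; 1 0 0 0 0 0 0; 1 0 0 0 0 0 0; 1 0 0 0 0 0 0"}}

```text
clock: 3.6
position: [0.4517, -0.2019, 0.0381]
ee_rot: [-2.221, 2.221, -0.001]
force: [-0.4, -0.5, 7.6]
width: 0.006
```

{"op": "jog_arm", "data": {"commands": "1 0 0 -0.0035 0 0 0; 1 0 0 -0.0035 0 0 0; 1 0 0 0 0 0 0; 1 0 0 0 0 0 0; 1 0 0 0 0 0 0"}}

```text
clock: 4.1
position: [0.4517, -0.2019, 0.0361]
ee_rot: [-2.221, 2.221, -0.001]
force: [-2.1, 0.5, 10.1]
width: 0.006
```

Timer at y≈-0.20 is the stiff one: 2.9 N at touch, 5.4 N at 2 mm, and 10.1 N at about 6 mm. Next I raise, open and grip its housing.

{"op": "jog_arm", "data": {"commands": "1 0 0 0.03 0 0 0; -1 0 0 0.06 0 0 0; -1 0 0 0.06 0 0 0; -1 0 0 0.06 0 0 0; -1 0 0 0 0 0 0"}}

```text
clock: 4.6
position: [0.4525, -0.2022, 0.1004]
ee_rot: [-2.22, 2.221, -0.005]
force: [0.3, -0.1, -0.9]
width: 0.305
```

{"op": "jog_arm", "data": {"commands": "-1 0 0 0 0 0 0; -1 0 0 0 0 0 0; -1 0 0 0 0 0 0; -1 0 0 0 0 0 0; -1 0 0 0 0 0 0"}}

```text
clock: 5.1
position: [0.4511, -0.2017, 0.0982]
ee_rot: [2.221, -2.221, -0.001]
force: [0.5, -0.1, 0.4]
width: 0.737
```

{"op": "jog_arm", "data": {"commands": "-1 0 0 0 0 0 0; -1 0 0 0 0 0 0; -1 0 0 0 0 0 0; -1 0 0 0 0 0 0; -1 0 0 0 0 0 0"}}

```text
clock: 5.6
position: [0.4513, -0.2018, 0.0987]
ee_rot: [2.221, -2.222, 0.0]
force: [-0.1, 0.3, 0.3]
width: 1.002
```

```bash
python3 - <<'E'
from h import *
s=status.observe();print(s['position'],s['width'])
d=grab("side");np.save("side2.npy",d,allow_pickle=True);P=pts(d)
m=(np.hypot(P[...,0]-.451,P[...,1]+.203)<.04)&(P[...,2]>.0385)&(P[...,2]<.05);q=P[m]
print(len(q),q.mean(0),cv2.minEnclosingCircle(q[:,:2].astype(np.float32)))
E
```

```text
[ 0.45134436 -0.20182322  0.09867337] 1.0022846966478303
69 [ 0.45035242 -0.20189766  0.04238351] ((0.45061618089675903, -0.20217619836330414), 0.014556613750755787)
```

{"op": "jog_arm", "data": {"commands": "-1 0 0 -0.08 0 0 0; -1 0 0 -0.08 0 0 0; -1 0 0 -0.08 0 0 0; -1 0 0 -0.05 0 0 0; -1 0 0 -0.022 0 0 0"}}

```text
clock: 6.15
position: [0.4506, -0.2016, 0.0037]
ee_rot: [2.221, -2.221, -0.003]
force: [0.6, 0.3, 0.2]
width: 1.0
```

{"op": "jog_arm", "data": {"commands": "-1 0 0 0 0 0 0; 0.1 0 0 0 0 0 0; 0.1 0 0 0 0 0 0; 1 0 0 0 0 0 0; 1 0 0 0 0 0 0", "force": 15}}

```text
clock: 6.65
position: [0.4517, -0.202, 0.0056]
ee_rot: [-2.221, 2.221, -0.001]
force: [0.7, 0.7, 0.3]
width: 0.701
```

{"op": "jog_arm", "data": {"commands": "1 0 0 0 0 0 0; 1 0 0 0 0 0 0; 1 0 0 0 0 0 0; 1 0 0 0 0 0 0; 1 0 0 0 0 0 0", "force": 15}}

```text
clock: 7.15
position: [0.4516, -0.2021, 0.0053]
ee_rot: [-2.221, 2.222, -0.001]
force: [-1.3, -0.9, 5.4]
width: 0.58
```

{"op": "jog_arm", "data": {"commands": "1 0 0 0 0 0 0; 1 0 0 0 0 0 0; 1 0 0 0 0 0 0; 1 0 0 0 0 0 0; 1 0 0 0 0 0 0", "force": 20}}

```text
clock: 7.65
position: [0.4515, -0.2021, 0.0053]
ee_rot: [-2.221, 2.222, -0.001]
force: [-0.7, -0.4, 6.4]
width: 0.581
```

```bash
python3 - <<'E'
from h import *
s=status.observe();print(s['position'],s['width'],s['force'])
d=grab("side")
cv2.imwrite("pics/side3.png",cv2.resize(d["pixels"][140:270,250:420,::-1],None,fx=4,fy=4))
E
```

```text
[ 0.45151895 -0.20208766  0.00530034] 0.5810807033973725 [-0.68440795 -0.38304419  6.44098441]
```

View pics/side3.png

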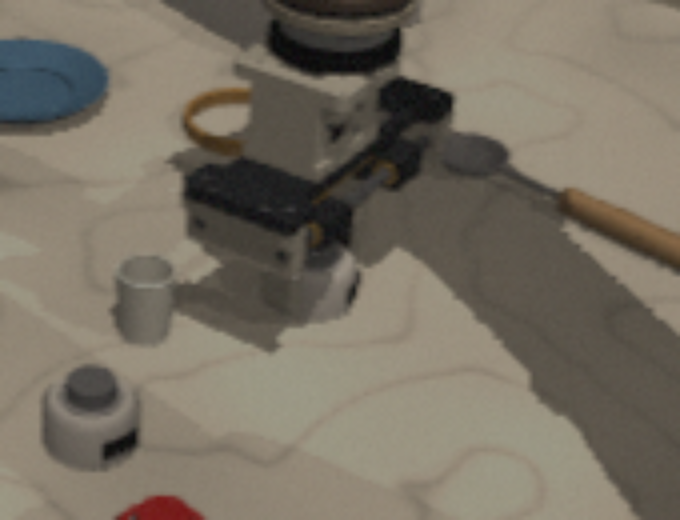

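The gripper holds the housing, but there is 6 N of upward force, so the pads probably ride on the bevel edge. I'll reopen slightly, go 2.5 mm lower and grip again.

{"op": "jog_arm", "data": {"commands": "-0.5 0 0 0 0 0 0; -0.5 0 0 0 0 0 0; -0.5 0 0 -0.008 0 0 0; -0.5 0 0 0 0 0 0; -0.5 0 0 0 0 0 0"}}

```text
clock: 8.2
position: [0.4512, -0.2017, 0.0024]
ee_rot: [2.221, -2.221, -0.001]
force: [0.0, -0.1, 0.7]
width: 0.747
```

{"op": "jog_arm", "data": {"commands": "1 0 0 0 0 0 0; 1 0 0 0 0 0 0; 1 0 0 0 0 0 0; 1 0 0 0 0 0 0; 1 0 0 0 0 0 0", "force": 20}}

```text
clock: 8.7
position: [0.4514, -0.2018, 0.0027]
ee_rot: [-2.221, 2.222, -0.0]
force: [0.3, -0.2, -0.8]
width: 0.58
```

{"op": "jog_arm", "data": {"commands": "1 0 0 0 0 0 0; 1 0 0 0 0 0 0; 1 0 0 0 0 0 0; 1 0 0 0 0 0 0; 1 0 0 0 0 0 0"}}

```text
clock: 9.2
position: [0.4514, -0.2018, 0.0027]
ee_rot: [2.221, -2.222, 0.0]
force: [-0.2, -0.0, -0.7]
width: 0.579
```

{"op": "jog_arm", "data": {"commands": "1 0 0 0.03 0 0 0; 1 0 0 0.07 0 0 0; 1 0 0 0.1 0 0 0; 1 0 0 0.1 0 0 0; 1 0 0 0 0 0 0"}}

```text
clock: 9.7
position: [0.4536, -0.2026, 0.0965]
ee_rot: [-2.219, 2.22, -0.009]
force: [0.8, -0.7, -2.1]
width: 0.583
```

{"op": "jog_arm", "data": {"commands": "1 0.037 0.04 0 0 0 0; 1 0.074 0.08 0 0 0 0; 1 0.074 0.08 0 0 0 0; 1 0.074 0.08 0 0 0 0; 1 0.074 0.08 0 0 0 0"}}

```text
clock: 10.2
position: [0.5514, -0.0928, 0.0921]
ee_rot: [2.221, -2.221, -0.001]
force: [-0.4, -0.0, -1.2]
width: 0.577
```

{"op": "jog_arm", "data": {"commands": "1 0.074 0.08 0 0 0 0; 1 0.074 0.08 0 0 0 0; 1 0.074 0.08 0 0 0 0; 1 0.074 0.08 0 0 0 0; 1 0.074 0.08 0 0 0 0"}}

```text
clock: 10.7
position: [0.6623, 0.0272, 0.0918]
ee_rot: [2.22, -2.221, -0.001]
force: [-0.2, -0.4, -2.0]
width: 0.584
```

{"op": "jog_arm", "data": {"commands": "1 0.037 0.04 0 0 0 0; 1 0 0 0 0 0 0; 1 0 0 0 0 0 0; 1 0 0 0 0 0 0; 1 0 0 0 0 0 0"}}

```text
clock: 11.2
position: [0.6727, 0.0366, 0.0926]
ee_rot: [2.219, -2.223, 0.0]
force: [0.2, -0.3, -1.0]
width: 0.584
```

```bash
python3 - <<'E'
from h import *
s=status.observe();print(s['position'],s['width'],s['force'])
d=grab("side")
cv2.imwrite("pics/side4.png",cv2.resize(d["pixels"][110:290,100:340,::-1],None,fx=3,fy=3))
E
```

```text
[0.67267252 0.03663489 0.09261284] 0.5843683267303492 [ 0.17564812 -0.31728948 -1.04279558]
```

View pics/side4.png

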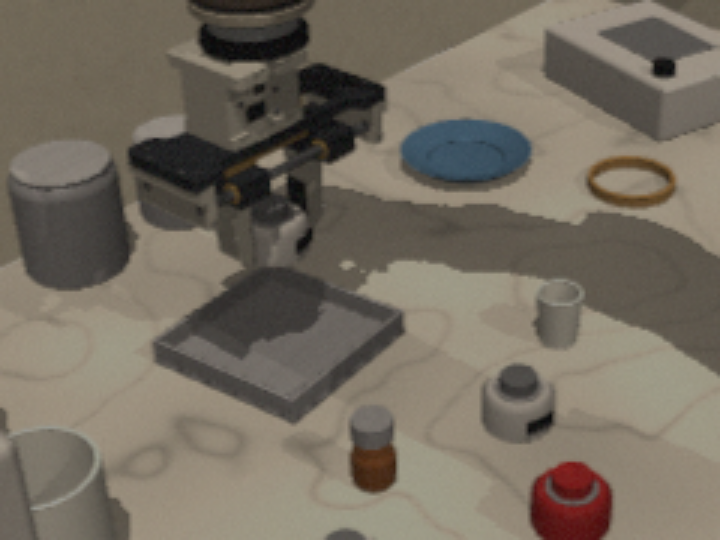

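The timer is held upright above the tray. Next I lower it, slowly at the end.

{"op": "jog_arm", "data": {"commands": "1 0 0.005 -0.08 0 0 0; 1 0 0 -0.08 0 0 0; 1 0 0 -0.07 0 0 0; 1 0 0 -0.03 0 0 0; 1 0 0 -0.006 0 0 0"}}

```text
clock: 11.75
position: [0.6725, 0.0391, 0.0119]
ee_rot: [2.219, -2.221, -0.002]
force: [-0.3, 0.4, -1.1]
width: 0.58
```

{"op": "jog_arm", "data": {"commands": "1 0 0 -0.004 0 0 0; 1 0 0 -0.004 0 0 0; 1 0 0 -0.004 0 0 0; 1 0 0 -0.003 0 0 0; 1 0 0 0 0 0 0"}}

```text
clock: 12.25
position: [0.6734, 0.0397, 0.0086]
ee_rot: [-2.221, 2.221, -0.0]
force: [0.3, 0.6, -2.7]
width: 0.579
```

{"op": "jog_arm", "data": {"commands": "1 0 0 -0.003 0 0 0; 1 0 0 -0.003 0 0 0; 1 0 0 0 0 0 0; 1 0 0 0 0 0 0; 1 0 0 0 0 0 0"}}

```text
clock: 12.75
position: [0.6734, 0.0397, 0.0068]
ee_rot: [-2.221, 2.222, -0.0]
force: [-0.3, 0.3, 2.7]
width: 0.583
```

Contact at z=0.0068, as predicted for the tray floor. Next: release, rise and shut.

{"op": "jog_arm", "data": {"commands": "-0.5 0 0 0 0 0 0; -0.5 0 0 0 0 0 0; -0.5 0 0 0 0 0 0; -0.5 0 0 0 0 0 0; -0.5 0 0 0 0 0 0"}}

```text
clock: 13.25
position: [0.6734, 0.0397, 0.0065]
ee_rot: [2.221, -2.222, 0.0]
force: [-1.0, -0.3, -0.5]
width: 0.75
```

{"op": "jog_arm", "data": {"commands": "-0.5 0 0 0.03 0 0 0; -0.5 0 0 0.08 0 0 0; -0.5 0 0 0.1 0 0 0; -0.5 0 0 0.1 0 0 0; 1 0 0 0 0 0 0"}}

```text
clock: 13.75
position: [0.6764, 0.0401, 0.1051]
ee_rot: [-2.216, 2.217, -0.008]
force: [-0.2, -0.6, 0.1]
width: 0.704
```

{"op": "jog_arm", "data": {"commands": "1 0 0 0 0 0 0; 1 0 0 0 0 0 0; 1 0 0 0 0 0 0; 1 0 0 0 0 0 0; 1 0 0 0 0 0 0"}}

```text
clock: 14.25
position: [0.673, 0.0396, 0.0989]
ee_rot: [2.221, -2.221, -0.001]
force: [0.0, 0.2, -0.3]
width: 0.28
```

{"op": "jog_arm", "data": {"commands": "1 0 0 0 0 0 0; 1 0 0 0 0 0 0; 1 0 0 0 0 0 0; 1 0 0 0 0 0 0; 1 0 0 0 0 0 0"}}

```text
clock: 14.75
position: [0.6733, 0.0397, 0.0996]
ee_rot: [2.221, -2.222, 0.0]
force: [-0.5, 0.6, -0.1]
width: 0.007
```

```bash
python3 - <<'E'
from h import *
s=status.observe();print(s['position'],s['width'],s['force'])
for n in ("side","scene"):
    d=grab(n);P=pts(d)
    m=(np.hypot(P[...,0]-.673,P[...,1]-.039)<.03)&(P[...,2]>.0425)&(P[...,2]<.06);q=P[m]
    print(n,len(q),q.mean(0),cv2.minEnclosingCircle(q[:,:2].astype(np.float32)))
    if n=="side": cv2.imwrite("pics/side5.png",cv2.resize(d["pixels"][110:290,100:340,::-1],None,fx=3,fy=3))
E
```

```text
[0.6733482  0.03966691 0.09957377] 0.007449053579282151 [-0.54789186  0.58045929 -0.0507619 ]
side 79 [0.67178983 0.04212778 0.04593227] ((0.6741073727607727, 0.0440172478556633), 0.016676081344485283)
scene 68 [0.67440594 0.04061517 0.04600389] ((0.673232913017273, 0.041680995374917984), 0.01542101614177227)
```

View pics/side5.png

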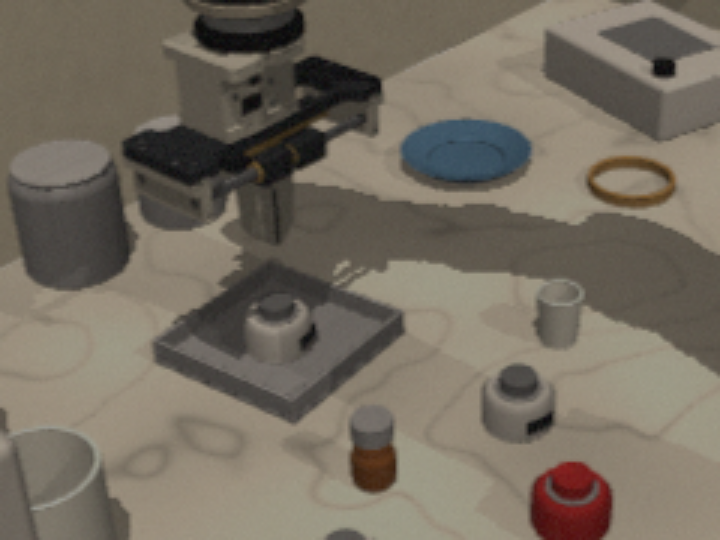

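The timer stands upright in the tray with its key top at 46 mm. Next is the confirming press.

{"op": "jog_arm", "data": {"commands": "1 0 0.005 -0.06 0 0 0; 1 0 0 -0.06 0 0 0; 1 0 0 -0.035 0 0 0; 1 0 0 -0.01 0 0 0; 1 0 0 0 0 0 0"}}

```text
clock: 15.35
position: [0.6733, 0.0411, 0.0499]
ee_rot: [2.221, -2.221, -0.0]
force: [-0.6, 0.2, 0.5]
width: 0.005
```

{"op": "jog_arm", "data": {"commands": "1 0 0 -0.005 0 0 0; 1 0 0 -0.005 0 0 0; 1 0 0 -0.005 0 0 0; 1 0 0 -0.003 0 0 0; 1 0 0 0 0 0 0"}}

```text
clock: 15.85
position: [0.6738, 0.0412, 0.0452]
ee_rot: [-2.221, 2.221, -0.001]
force: [-0.2, 0.1, 6.0]
width: 0.006
```

{"op": "jog_arm", "data": {"commands": "1 0 0 -0.0035 0 0 0; 1 0 0 -0.0035 0 0 0; 1 0 0 0 0 0 0; 1 0 0 0 0 0 0; 1 0 0 0 0 0 0"}}

```text
clock: 16.35
position: [0.6738, 0.0412, 0.0431]
ee_rot: [-2.221, 2.221, -0.001]
force: [-0.6, -0.7, 7.2]
width: 0.006
```

{"op": "jog_arm", "data": {"commands": "1 0 0 -0.0035 0 0 0; 1 0 0 -0.0035 0 0 0; 1 0 0 0 0 0 0; 1 0 0 0 0 0 0; 1 0 0 0 0 0 0"}}

```text
clock: 16.85
position: [0.6738, 0.0412, 0.0413]
ee_rot: [-2.221, 2.221, -0.001]
force: [-1.5, 0.4, 8.8]
width: 0.004
```

{"op": "jog_arm", "data": {"commands": "1 0 0 -0.0035 0 0 0; 1 0 0 0 0 0 0; 1 0 0 0 0 0 0; 1 0 0 0 0 0 0; 1 0 0 0 0 0 0"}}

```text
clock: 17.35
position: [0.6738, 0.0412, 0.0404]
ee_rot: [-2.22, 2.221, -0.001]
force: [-1.9, -0.8, 9.2]
width: 0.007
```

{"op": "jog_arm", "data": {"commands": "1 0 0 -0.0025 0 0 0; 1 0 0 0 0 0 0; 1 0 0 0 0 0 0; 1 0 0 0 0 0 0; 1 0 0 0 0 0 0"}}

```text
clock: 17.85
position: [0.6738, 0.0412, 0.0397]
ee_rot: [-2.221, 2.221, -0.001]
force: [-2.7, -0.2, 11.8]
width: 0.005
```

{"op": "jog_arm", "data": {"commands": "1 0 0 0.02 0 0 0; 1 0 0 0.06 0 0 0; 1 0 0 0.1 0 0 0; 1 0 0 0.15 0 0 0; 1 0 0 0.15 0 0 0"}}

```text
clock: 18.35
position: [0.6725, 0.0411, 0.1832]
ee_rot: [2.22, -2.22, -0.002]
force: [0.3, 0.5, 0.7]
width: 0.004
```

{"op": "jog_arm", "data": {"commands": "1 0 0 0 0 0 0; 1 0 0 0 0 0 0; 1 0 0 0 0 0 0; 1 0 0 0 0 0 0; 1 0 0 0 0 0 0"}}

```text
clock: 18.85
position: [0.6726, 0.0411, 0.1811]
ee_rot: [2.22, -2.22, -0.002]
force: [0.2, -0.9, -0.3]
width: 0.009
```

```bash
python3 - <<'E'
from h import *
for n in ("side","scene"):
    d=grab(n);P=pts(d)
    for c,h in (((.673,.041),.0425),((.4725,-.0045),.0385),((.451,.199),.0385)):
        m=(np.hypot(P[...,0]-c[0],P[...,1]-c[1])<.03)&(P[...,2]>h)&(P[...,2]<.06);q=P[m]
        print(n,len(q),q.mean(0).round(4))
    if n=="scene": cv2.imwrite("pics/scene6.png",cv2.resize(d["pixels"][:,:,::-1],(800,600)))
E
```

```text
side 77 [0.6719 0.0417 0.0458]
side 93 [ 0.4713 -0.0034  0.0424]
side 140 [0.4503 0.2002 0.0423]
scene 64 [0.6741 0.0406 0.0465]
scene 44 [ 0.4749 -0.0048  0.0426]
scene 43 [0.4538 0.1987 0.0425]
```

View pics/scene6.png

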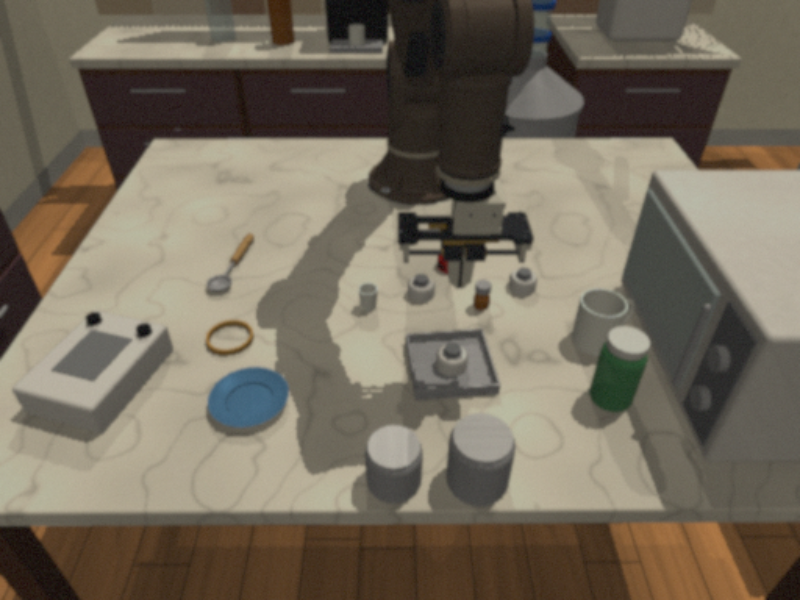

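The stiff timer stands in the tray at (452,360), everything else is where it was, and the arm is clear.

```bash
python3 -c "
from cell import arm
print(arm.sign_off())"
```

```text
the job is handed in; nothing more can be done
None
```

The stiff timer is in the tray, its key has been clicked again there, and the job is handed in at about 19 s.

- **Finding it:** I pressed only the timer at y ≈ -0.20. Its force was 2.9 N at touch, 5.4 N at 2 mm and 10.1 N at about 6 mm, which matches the 9 N key. The other two were not pressed.
- **Picking it up:** The first grip showed about 6 N of upward force, probably the pads on the bevel. I let go, went 2.5 mm lower and gripped again, and the force was gone.
- **Placing it:** I let go only once it touched the tray's floor, at the expected tool height of 6.8 mm.
- **Confirming:** The second press reached about 11.8 N at about 6.3 mm of travel. No press reading went above that. Forces are noisy by about 1 N, and the readings in this press strayed by up to about that from the ideal key curve. I inferred both clicks from force and travel, as nothing reports a click directly.

In the last images the timer is upright, with its key top measured at about 46 mm, as expected on the tray floor. The two good timers measure within about 2 mm of their first positions, and the bystanders look unmoved. The arm is clear. The red look-alike is mostly hidden behind the gripper in that view, but it looked unmoved in the side view just before the confirming press.

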